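# Correct the trolley castor kit

## Task

The blue kit tray should hold four small castors, two plain and two with a red brake pedal, but a large castor has been put in place of one of them. Stand the large castor from the kit on its plate in the red returns tray, then stand a small castor of the missing kind from the grey stock tray on its plate in the empty kit compartment. Leave the other castors and everything else on the bench where they are.

Things in the scene. Friction and masses are not known exactly. Their poses are not given: they have to be found in the camera images.
- kit_tray: Blue plastic kit tray, fixed to the bench, 184 x 184 mm, 16 mm tall, walls and floor 4 mm, dividers as tall as the walls making four square compartments, 86 mm inside, centred 45 mm either side of the tray's centre in x and y. Origin: centre of the underside, axes along its sides.
- stock_tray: Grey plastic stock tray, fixed, same shape and size as the kit tray, one castor in each compartment at the start. Origin: centre of the underside. The kit and stock trays may be on either side of the bench.
- returns_tray: Red plastic returns tray, fixed, empty, 116 x 116 mm, 20 mm tall, walls and floor 4 mm, no dividers. Origin: centre of the underside.
- plain_a: Small castor, black 50 mm wheel, 70 tall, 0.15 kg. Stands wheel up on a 56 x 56 x 4 plate; origin: plate underside centre. Axle along y. Two flat fork legs flank the 24 wide wheel: grip across them along y, 36 over outer faces, 24 long in x, centred 8 to +x of origin, from 18 to 54 up. Wheel is rigid. Plain, no pedal. Starts in kit or stock.
- plain_b: Small castor, black 50 mm wheel, 70 tall, 0.15 kg. Stands wheel up on a 56 x 56 x 4 plate; origin: plate underside centre. Axle along y. Two flat fork legs flank the 24 wide wheel: grip across them along y, 36 over outer faces, 24 long in x, centred 8 to +x of origin, from 18 to 54 up. Wheel is rigid. Plain, no pedal. Starts in kit or stock.
- plain_c: Small castor, black 50 mm wheel, 70 tall, 0.15 kg. Stands wheel up on a 56 x 56 x 4 plate; origin: plate underside centre. Axle along y. Two flat fork legs flank the 24 wide wheel: grip across them along y, 36 over outer faces, 24 long in x, centred 8 to +x of origin, from 18 to 54 up. Wheel is rigid. Plain, no pedal. Starts in kit or stock.
- braked_a: Small castor, black 50 mm wheel, 70 tall, 0.15 kg. Stands wheel up on a 56 x 56 x 4 plate; origin: plate underside centre. Axle along y. Two flat fork legs flank the 24 wide wheel: grip across them along y, 36 over outer faces, 24 long in x, centred 8 to +x of origin, from 18 to 54 up. Wheel is rigid. Red brake pedal on +x side, 30 wide, to 45 from origin, 54 up. Starts in kit or stock.
- braked_b: Small castor, black 50 mm wheel, 70 tall, 0.15 kg. Stands wheel up on a 56 x 56 x 4 plate; origin: plate underside centre. Axle along y. Two flat fork legs flank the 24 wide wheel: grip across them along y, 36 over outer faces, 24 long in x, centred 8 to +x of origin, from 18 to 54 up. Wheel is rigid. Red brake pedal on +x side, 30 wide, to 45 from origin, 54 up. Starts in kit or stock.
- braked_c: Small castor, black 50 mm wheel, 70 tall, 0.15 kg. Stands wheel up on a 56 x 56 x 4 plate; origin: plate underside centre. Axle along y. Two flat fork legs flank the 24 wide wheel: grip across them along y, 36 over outer faces, 24 long in x, centred 8 to +x of origin, from 18 to 54 up. Wheel is rigid. Red brake pedal on +x side, 30 wide, to 45 from origin, 54 up. Starts in kit or stock.
- large_a: Large castor, black 68 mm wheel, 88 tall, 0.26 kg, no pedal. Stands wheel up on a 56 x 56 x 4 plate; origin: plate underside centre. Axle along y. Two flat fork legs flank the 24 wide wheel: grip across them along y, 36 over outer faces, 24 long in x, centred 8 to +x of origin, from 18 to 63 up. Wheel is rigid. The wrong part, in the kit tray.
- large_b: Large castor, black 68 mm wheel, 88 tall, 0.26 kg, no pedal. Stands wheel up on a 56 x 56 x 4 plate; origin: plate underside centre. Axle along y. Two flat fork legs flank the 24 wide wheel: grip across them along y, 36 over outer faces, 24 long in x, centred 8 to +x of origin, from 18 to 63 up. Wheel is rigid. In the stock, where it stays.
- tape_roll: Bystander: beige roll of tape lying flat, 90 mm across, 24 mm tall; origin at the centre of its underside.
- screwdriver: Bystander: screwdriver with a yellow handle, 190 mm long, lying on the bench along its x axis.
- glue_jar: Bystander: white jar with a tan band, 60 mm across, 90 mm tall, standing; origin at the centre of its underside.
- wrench: Bystander: steel wrench, 180 mm long, lying on the bench along its x axis.
Not all that is in view belongs to the job. Leave any orange or pink look-alike of the plain_c alone.

How it is judged:
By the outcome, as a careful person would: the job done as asked, in the order asked, and still so for the second after the job is handed in, with the robot touching nothing.
It also fails if it takes over 58 s, if anything falls off the work surface, if the arm or the gripper's body presses on something with over 40 N, if the wrist force passes 120 N, or if a joint passes its speed limit or range.

## Robot

A 6-joint arm with a two-finger parallel gripper is mounted at the origin on the work surface. World frame = base frame: x ahead of the robot, y to its left, z up, the work surface at z = 0. Lengths are in mm, angles in degrees, forces in N, time in s.
With the tool pointing down it reaches from about 300 to 850 mm from the base axis. Payload 4.2 kg.
Tool frame: the origin (TCP) lies at the very end of the fingers, on their centre line; the grasp point (between the pads) lies 19 mm behind it (env.grasp_offset is the distance from the TCP to the grasp point, in mm); z points along the fingers, y is the line along which they close (so a half turn about z gives the same grasp; the last joint's range is limited). The gripper opens to 91 mm and grips with 3 to 60 N. Pads are 32 mm wide; open, the fingers measure 118 mm over their backs; the gripper's body (76 mm by 178 mm) begins 60 mm behind the grasp point.
Start: joints at [-77.636, 18.312, 89.639, -0, 72.044, -1.146], TCP at [134.334, -559.104, 213.976] pointing down, gripper open.
Joint ranges: [-177.97, 177.97], [-48.28, 115.42], [12.27, 149.76], [-77.06, 257.06], [2.81, 150.46], [-146.56, 146.56]. Speed limits (degrees/s): [147.25, 147.25, 180, 180, 180, 180].

## Interface

Orientations are given as [roll, pitch, yaw] about the fixed x, y, z axes, in that order (R = Rz(yaw) Ry(pitch) Rx(roll)).
In Python, from workcell import env gives the robot as it stands. The module is installed in compiled form; this text tells all that it offers.
- The arm moves only by the tool send_rows, never from a script. Its argument "motion" is a list of rows, each an object of numbers: "tx", "ty", "tz": the shift along the tool's x, y, z in units of 500 mm (1.0 is 500 mm); "rx", "ry", "rz": the turn, a rotation vector about the tool's x, y, z in units of 30 degrees (1.0 is 30 degrees); "gripper": the closure, from -1 (fully open) to 1 (shut). In form: [{"tx": .., "ty": .., "tz": .., "rx": .., "ry": .., "rz": .., "gripper": ..}, ...]. A call has 1 to 12 rows; each row shifts and turns the commanded pose from where the row before left it, along the tool's axes as they then stand; what a row does not reach is not made up. A row lasts 1/8 s, in which the tool goes at most 62.5 mm and 10.7 degrees, less where a joint would pass 70% of its speed; a pose out of reach is approached as far as the arm can. A call with a number of a shift or a turn outside -1 to 1 is refused whole. A call with a gripper value outside its range is refused whole. The fingers move at their own pace and stop on an object; "grip_force" is the grip in N (left out, the last holds). Time passes only in rows, so rows that do not move let the fingers close. It gives the time, the measured TCP pose, the force, the opening and the grip force at its end, in the units of the state.
- env.state(): the state, without advancing time (a new reading comes with each control period).
- env.grab_frame(name): name is "side" or "top"; returns a dict with "frame" (480x640x3 uint8, red, green, blue), "vertical_fov" (degrees; the focal length in pixels is half the picture's height over the tangent of half this angle, whatever the lens; pixels are square), "cx", "cy" (the principal point, pixels), "rvec" (rotation vector, rad) and "tvec" (3), from world to camera coordinates, as OpenCV has them. Camera axes: x right, y down, z forward; pixel columns grow to the right and rows downward; lengths in mm; the calibration is good to about 2 mm. A picture is of the moment at which its call begins. There is no depth.
- env.job_done(): hands the job in; it is judged then, once.
The state is a dict: "time_s": time; "qpos": joint angles; "qvel": joint speeds; "effort": joint torques, N m; "ee_pos": TCP position; "ee_rot": TCP orientation; "force": force on the tool from outside, world axes, zero at the start; "torque": the same for the moment, N m; "gripper_width": finger opening in mm; "gripper_force": force on a finger pad.
Only numpy, scipy, OpenCV 4.12 (cv2) and the standard library are available. Lean on these libraries where they do the work, as an engineer would, in place of code of your own. Each camera call takes 0.05 s, during which the arm holds its last target. There are 200 camera calls.

## Working session

There is one attempt and no reset: what is moved stays moved. The work goes in short steps, Python scripts to look and compute and a tool call to move; the robot and the scene stay as the last step left them, time stands still between calls to the robot, and variables do not carry over. Pictures are saved under pics/ and viewed, at most 10 in all, crops included, and the job is handed in when it is done.

Besides the shell and the picture viewer there is one more tool, called after ">>>" by a JSON object that holds its "op" and its "data", one argument or row to a line. send_rows: Moves the arm, as the interface text tells. Shifts and turns lie within -1 to 1; 1 stands for 500 mm of shift or 30 degrees of turn. Its arguments: {"type":"object","properties":{"motion":{"type":"array"},"grip_force":{"type":"number"}},"required":["motion"]}

```bash
mkdir -p pics; cat > h.py <<'E'
import numpy as np, cv2
from workcell import env
def grab(n):
    g=env.grab_frame(n); f=240/np.tan(np.radians(g["vertical_fov"])/2)
    K=np.array([[f,0,g["cx"]],[0,f,g["cy"]],[0,0,1.]])
    R=cv2.Rodrigues(np.array(g["rvec"],float))[0]; t=np.array(g["tvec"],float).ravel()
    return g["frame"],K,R,t
def ray(cam,u,v,z):
    _,K,R,t=cam; d=R.T@np.linalg.inv(K)@[u,v,1]; c=-R.T@t
    return c+d*(z-c[2])/d[2]
def proj(cam,p):
    _,K,R,t=cam; q=K@(R@np.array(p,float)+t); return q[:2]/q[2]
E
cat > a.py <<'E'
from h import *
for n in("top","side"):
    c=grab(n); cv2.imwrite(f"pics/{n}0.png",c[0][:,:,::-1]); print(n,(-c[2].T@c[3]).round(),c[1][0,0].round(),[ray(c,u,v,0).round()[:2] for u,v in((0,0),(639,0),(0,479),(639,479))])
E
python3 a.py
```

```text
top [ 483.  -81. 1091.] 512.0 [array([1155.,  652.]), array([1167., -795.]), array([112., 566.]), array([ 134., -737.])]
side [186. 571. 732.] 475.0 [array([2951., -777.]), array([  174., -2404.]), array([737., 586.]), array([-60.,  98.])]
```

View pics/top0.png

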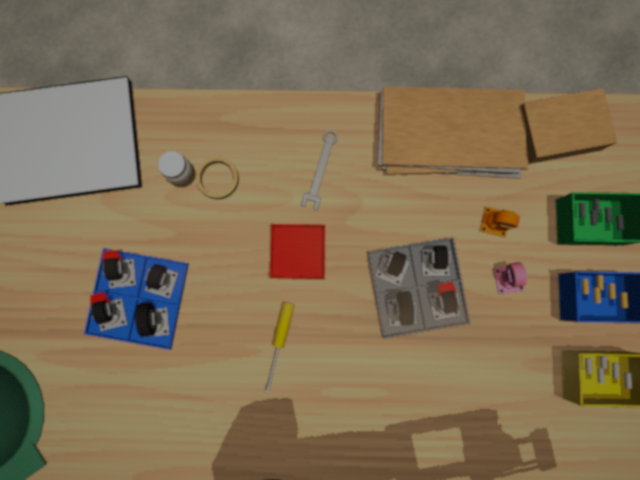

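View pics/side0.png

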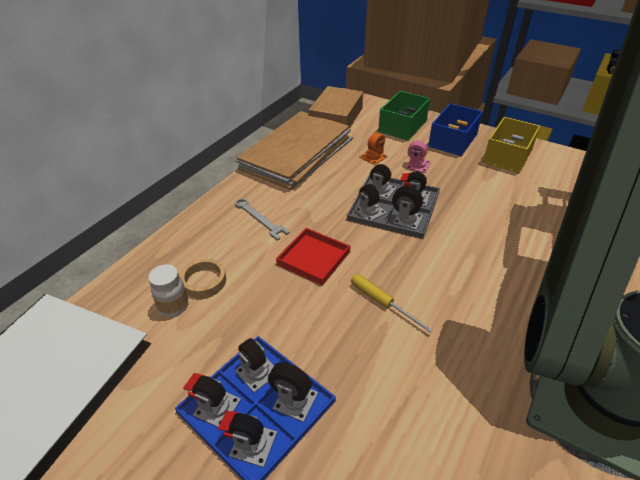

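The top view shows the kit tray (137,298) with two braked castors, one plain (158,278) and the large one (150,320), so a plain castor is missing. In the stock tray (418,287), the castors at (393,264) and (437,257) are plain, (400,307) is large and (444,300) is braked. The returns tray is at (297,251).

```bash
cat > b.py <<'E'
from h import *
c=grab("top"); im=c[0]; s=grab("side"); np.save("pics/top.npy",im); np.save("pics/side.npy",s[0])
A=cv2.resize(im[240:355,80:195],(400,400),interpolation=cv2.INTER_CUBIC)
B=cv2.resize(im[230:345,360:475],(400,400),interpolation=cv2.INTER_CUBIC)
cv2.imwrite("pics/crop1.png",np.hstack([A,B])[:,:,::-1])
hsv=cv2.cvtColor(im,cv2.COLOR_RGB2HSV)
def tray(m,z,x0,x1,y0,y1):
    k=np.zeros_like(m);k[y0:y1,x0:x1]=m[y0:y1,x0:x1]
    k=cv2.morphologyEx(k,cv2.MORPH_OPEN,np.ones((2,2)))
    p=np.argwhere(k)[:,::-1]
    w=np.array([ray(c,u,v,z)[:2] for u,v in p],np.float32)
    return cv2.minAreaRect(w)
print("kit",tray(cv2.inRange(hsv,(105,120,60),(130,255,255)),16,75,200,240,355))
print("red",tray(cv2.inRange(hsv,(0,190,70),(6,255,255))|cv2.inRange(hsv,(174,190,70),(180,255,255)),20,255,340,215,290))
print("stock",tray(cv2.inRange(hsv,(0,0,20),(180,45,160)),16,362,473,232,342))
E
python3 b.py
```

```text
kit ((482.72686767578125, 297.3919677734375), (182.2237091064453, 179.9259796142578), 80.820556640625)
red ((585.874267578125, -38.07908248901367), (109.81224822998047, 113.27534484863281), 0.738953709602356)
stock ((514.9500732421875, -291.9687805175781), (178.9058380126953, 180.20208740234375), 10.293732643127441)
```

View pics/crop1.png

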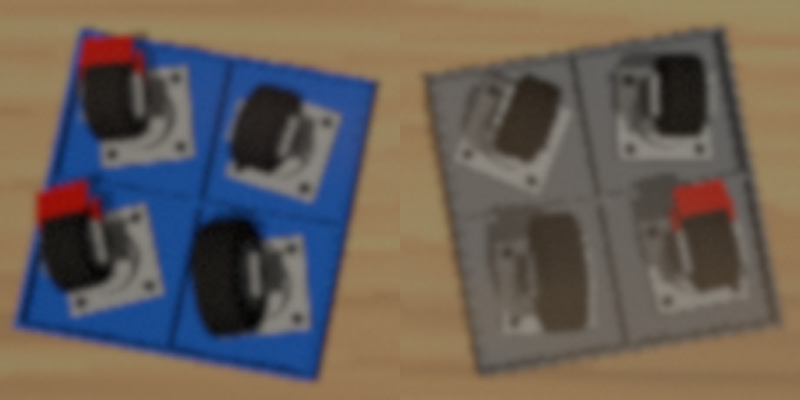

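Crops: the large castor's wheel is at crop (228,278), with plate corners at (300,238), (310,330) and about (222,340). The upper-right stock plain castor has plate corners at (622,55), (712,155) and (620,157). Next I convert these to world positions and check them in the side view.

```bash
cat > m.py <<'E'
from h import *
c=grab("top"); s=grab("side"); k=115/400
def W(side,X,Y,z):
    u,v=(80+X*k,240+Y*k) if side=="k" else (360+(X-400)*k,230+Y*k)
    return ray(c,u-.5,v-.5,z)[:2]
def rep(n,side,edge,base,R,top):
    a,b=[W(side,*p,8) for p in edge]; d=a-b; yaw=np.degrees(np.arctan2(d[1],d[0]))
    print(n,"edge len",np.linalg.norm(d).round(1),"yaw",yaw.round(1))
    e=d/np.linalg.norm(d); nrm=np.array([-e[1],e[0]])*base
    o=(a+b)/2+nrm*28; print(" origin",o.round(1)); return o,e
oL,eL=rep("large","k",[(300,237),(311,331)],+1,34,88)
o2,e2=rep("plainUR base edge","s",[(620,157),(712,156)],+1,25,70)
o3,e3=rep("plainUL base edge","s",[(459,155),(533,189)],+1,25,70)
for n,sd,X,Y,z in(("large wheel",'k',228,277,62),("UR wheel",'s',682,95,49),("UL wheel",'s',529,118,49)):
    print(n,W(sd,X,Y,z).round(1))
im=s[0].copy()
def mark(o,z,col):
    p=proj(s,[*o,z]); cv2.circle(im,tuple(int(round(x)) for x in p),2,col,-1)
for o,t in((oL,92),(o2,74),(o3,74)):
    mark(o,8,(255,255,0)); mark(o,t,(0,255,0))
A=cv2.resize(im[320:480,160:360],(500,400)); B=cv2.resize(im[150:246,335:455],(500,400))
cv2.imwrite("pics/chk.png",cv2.resize(np.hstack([A,B]),(800,320))[:,:,::-1])
for yw,cx,cy in((-9.2,482.7,297.4),(10.3,515,-292)):
    r=np.radians(yw);M=np.array([[np.cos(r),-np.sin(r)],[np.sin(r),np.cos(r)]])
    for i in(-45,45):
        for j in(-45,45): print((M@[i,j]+[cx,cy]).round(1),end=' ')
    print()
st=env.state(); print(st["ee_rot"],st["ee_pos"],st["gripper_width"],st["time_s"])
E
python3 m.py
```

```text
large edge len 56.7 yaw 9.4
 origin [432.9 261.9]
plainUR base edge edge len 55.7 yaw 91.4
 origin [ 515.  -330.1]
plainUL base edge edge len 49.0 yaw 66.0
 origin [ 506.6 -215. ]
large wheel [443.  263.3]
UR wheel [ 576.8 -329.8]
UL wheel [ 562.1 -240.3]
[431.1 260.2] [445.5 349. ] [519.9 245.8] [534.3 334.6] 
[ 478.8 -344.3] [ 462.7 -255.8] [ 567.3 -328.2] [ 551.2 -239.7] 
[-1.79969323e+02  4.83738715e-05  1.35083782e+01] [ 134.29580876 -558.95817276  213.67473279] 91.16989114262165 0.3
```

View pics/chk.png

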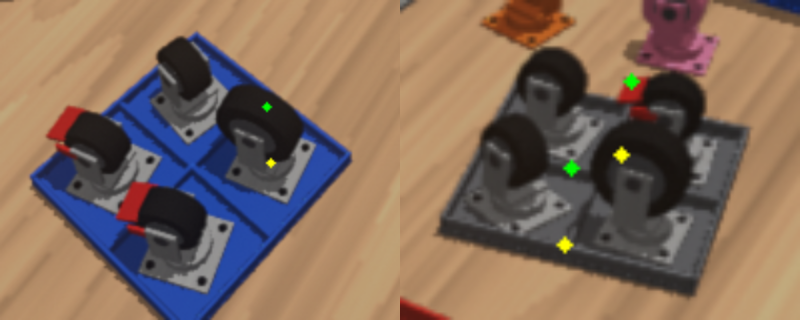

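The large castor's origin is about (433,262) with yaw about 9. The upper-right stock plain is at about (571,-329) with yaw about 1. Both match their compartment centres, and the side check agrees for the large one. Moving over the large castor now.

>>> {"op": "send_rows", "data": {
  "motion": [
    {"rz": 0.15, "gripper": -0.4},
    {"tx": 0.0784, "ty": -0.0635, "gripper": -0.4},
    {"tx": 0.0784, "ty": -0.0635, "gripper": -0.4},
    {"tx": 0.0784, "ty": -0.0635, "gripper": -0.4},
    {"tx": 0.0784, "ty": -0.0635, "gripper": -0.4},
    {"tx": 0.0784, "ty": -0.0635, "gripper": -0.4},
    {"tx": 0.0784, "ty": -0.0635, "gripper": -0.4},
    {"tx": 0.0784, "ty": -0.0635, "gripper": -0.4},
    {"tx": 0.0784, "ty": -0.0635, "gripper": -0.4}
  ],
  "grip_force": 30
}}

```text
invalid input at $.motion[0]: expected keys tx, ty, tz, rx, ry, rz, gripper
```

>>> {"op": "send_rows", "data": {
  "motion": [
    {"tx": 0.0236, "ty": -0.102, "gripper": -0.4},
    {"tx": 0.0236, "ty": -0.102, "gripper": -0.4},
    {"tx": 0.0236, "ty": -0.102, "gripper": -0.4},
    {"tx": 0.0236, "ty": -0.102, "gripper": -0.4},
    {"tx": 0.0236, "ty": -0.102, "gripper": -0.4},
    {"tx": 0.0236, "ty": -0.102, "gripper": -0.4},
    {"tx": 0.0236, "ty": -0.102, "gripper": -0.4},
    {"tx": 0.0236, "ty": -0.102, "gripper": -0.4},
    {"tx": 0.0236, "ty": -0.102, "gripper": -0.4},
    {"tx": 0.0236, "ty": -0.102, "gripper": -0.4},
    {"gripper": -0.4},
    {"gripper": -0.4}
  ]
}}

```text
invalid input at $.motion[0]: expected keys tx, ty, tz, rx, ry, rz, gripper
```

>>> {"op": "send_rows", "data": {
  "motion": [
    {"tx": 0, "ty": 0, "tz": 0, "rx": 0, "ry": 0, "rz": 0.15, "gripper": -0.4},
    {"tx": 0.0784, "ty": -0.0635, "tz": 0, "rx": 0, "ry": 0, "rz": 0, "gripper": -0.4},
    {"tx": 0.0784, "ty": -0.0635, "tz": 0, "rx": 0, "ry": 0, "rz": 0, "gripper": -0.4},
    {"tx": 0.0784, "ty": -0.0635, "tz": 0, "rx": 0, "ry": 0, "rz": 0, "gripper": -0.4},
    {"tx": 0.0784, "ty": -0.0635, "tz": 0, "rx": 0, "ry": 0, "rz": 0, "gripper": -0.4},
    {"tx": 0.0784, "ty": -0.0635, "tz": 0, "rx": 0, "ry": 0, "rz": 0, "gripper": -0.4},
    {"tx": 0.0784, "ty": -0.0635, "tz": 0, "rx": 0, "ry": 0, "rz": 0, "gripper": -0.4},
    {"tx": 0.0784, "ty": -0.0635, "tz": 0, "rx": 0, "ry": 0, "rz": 0, "gripper": -0.4},
    {"tx": 0.0784, "ty": -0.0635, "tz": 0, "rx": 0, "ry": 0, "rz": 0, "gripper": -0.4}
  ],
  "grip_force": 30
}}

```text
time_s: 1.42
ee_pos: [405.3, -257.8, 214.1]
ee_rot: [180.0, -0.0, 9.0]
force: [0.8, -1.0, 0.0]
gripper_width: 63.8
gripper_force: 0.0
```

>>> {"op": "send_rows", "data": {
  "motion": [
    {"tx": 0.0236, "ty": -0.102, "tz": 0, "rx": 0, "ry": 0, "rz": 0, "gripper": -0.4},
    {"tx": 0.0236, "ty": -0.102, "tz": 0, "rx": 0, "ry": 0, "rz": 0, "gripper": -0.4},
    {"tx": 0.0236, "ty": -0.102, "tz": 0, "rx": 0, "ry": 0, "rz": 0, "gripper": -0.4},
    {"tx": 0.0236, "ty": -0.102, "tz": 0, "rx": 0, "ry": 0, "rz": 0, "gripper": -0.4},
    {"tx": 0.0236, "ty": -0.102, "tz": 0, "rx": 0, "ry": 0, "rz": 0, "gripper": -0.4},
    {"tx": 0.0236, "ty": -0.102, "tz": 0, "rx": 0, "ry": 0, "rz": 0, "gripper": -0.4},
    {"tx": 0.0236, "ty": -0.102, "tz": 0, "rx": 0, "ry": 0, "rz": 0, "gripper": -0.4},
    {"tx": 0.0236, "ty": -0.102, "tz": 0, "rx": 0, "ry": 0, "rz": 0, "gripper": -0.4},
    {"tx": 0.0236, "ty": -0.102, "tz": 0, "rx": 0, "ry": 0, "rz": 0, "gripper": -0.4},
    {"tx": 0.0236, "ty": -0.102, "tz": 0, "rx": 0, "ry": 0, "rz": 0, "gripper": -0.4},
    {"tx": 0, "ty": 0, "tz": 0, "rx": 0, "ry": 0, "rz": 0, "gripper": -0.4},
    {"tx": 0, "ty": 0, "tz": 0, "rx": 0, "ry": 0, "rz": 0, "gripper": -0.4}
  ]
}}

```text
time_s: 2.92
ee_pos: [440.6, 262.5, 213.6]
ee_rot: [179.9, 0.1, 9.0]
force: [-0.5, -0.1, 0.9]
gripper_width: 63.7
gripper_force: 0.0
```

>>> {"op": "send_rows", "data": {
  "motion": [
    {"tx": 0, "ty": 0, "tz": 0.09, "rx": 0, "ry": 0, "rz": 0, "gripper": -0.4},
    {"tx": 0, "ty": 0, "tz": 0.09, "rx": 0, "ry": 0, "rz": 0, "gripper": -0.4},
    {"tx": 0, "ty": 0, "tz": 0.05, "rx": 0, "ry": 0, "rz": 0, "gripper": -0.4},
    {"tx": 0, "ty": 0, "tz": 0, "rx": 0, "ry": 0, "rz": 0, "gripper": -0.4}
  ]
}}

```text
time_s: 3.42
ee_pos: [439.7, 260.8, 97.5]
ee_rot: [179.9, 0.3, 8.9]
force: [0.4, 0.3, -0.7]
gripper_width: 63.8
gripper_force: 0.0
```

```bash
cat > v.py <<'E'
from h import *
import sys
n,x0,x1,y0,y1,f=sys.argv[1],*map(int,sys.argv[2:6]),sys.argv[6]
c=grab(n); A=c[0][y0:y1,x0:x1]; k=min(800/A.shape[1],600/A.shape[0])
cv2.imwrite(f,cv2.resize(A,None,fx=k,fy=k,interpolation=cv2.INTER_CUBIC)[:,:,::-1])
E
python3 v.py side 160 360 310 460 pics/g1.png
```

```text
(no output)
```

View pics/g1.png

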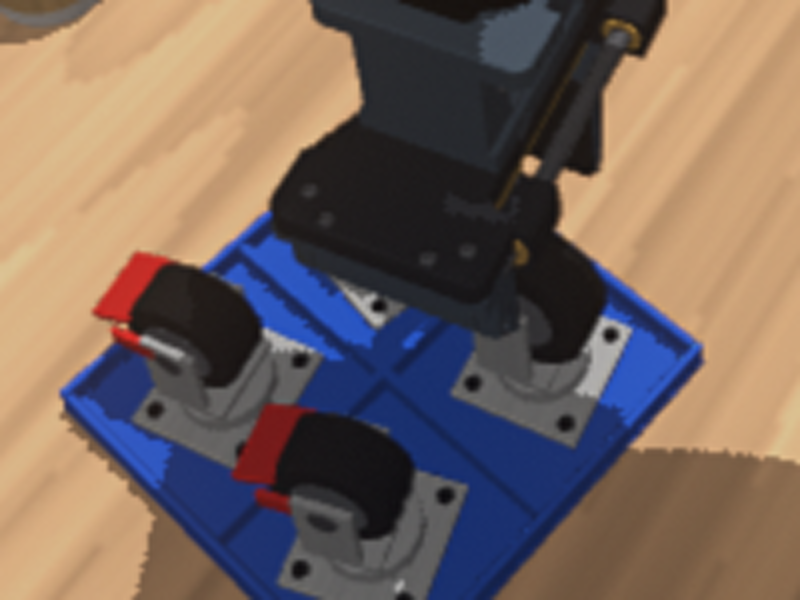

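The side view shows the near finger (510,310) straight above the large castor's fork leg (505,345), so I keep descending and grip.

>>> {"op": "send_rows", "data": {
  "motion": [
    {"tx": 0, "ty": 0, "tz": 0.06, "rx": 0, "ry": 0, "rz": 0, "gripper": -0.4},
    {"tx": 0, "ty": 0, "tz": 0.05, "rx": 0, "ry": 0, "rz": 0, "gripper": -0.4},
    {"tx": 0, "ty": 0, "tz": 0.027, "rx": 0, "ry": 0, "rz": 0, "gripper": -0.4},
    {"tx": 0, "ty": 0, "tz": 0, "rx": 0, "ry": 0, "rz": 0, "gripper": -0.4}
  ]
}}

```text
time_s: 3.98
ee_pos: [441.3, 262.9, 30.8]
ee_rot: [180.0, -0.0, 9.0]
force: [-0.6, 0.7, -0.2]
gripper_width: 63.7
gripper_force: 0.0
```

>>> {"op": "send_rows", "data": {
  "motion": [
    {"tx": 0, "ty": 0, "tz": 0, "rx": 0, "ry": 0, "rz": 0, "gripper": 0.1},
    {"tx": 0, "ty": 0, "tz": 0, "rx": 0, "ry": 0, "rz": 0, "gripper": 0.3},
    {"tx": 0, "ty": 0, "tz": 0, "rx": 0, "ry": 0, "rz": 0, "gripper": 0.6},
    {"tx": 0, "ty": 0, "tz": 0, "rx": 0, "ry": 0, "rz": 0, "gripper": 0.6},
    {"tx": 0, "ty": 0, "tz": 0, "rx": 0, "ry": 0, "rz": 0, "gripper": 0.6}
  ],
  "grip_force": 35
}}

```text
time_s: 4.6
ee_pos: [441.5, 263.1, 31.0]
ee_rot: [180.0, -0.1, 9.0]
force: [-0.1, -2.2, 4.8]
gripper_width: 35.9
gripper_force: 35.0
```

>>> {"op": "send_rows", "data": {
  "motion": [
    {"tx": 0, "ty": 0, "tz": -0.06, "rx": 0, "ry": 0, "rz": 0, "gripper": 0.6},
    {"tx": 0, "ty": 0, "tz": -0.09, "rx": 0, "ry": 0, "rz": 0, "gripper": 0.6},
    {"tx": 0, "ty": 0, "tz": -0.09, "rx": 0, "ry": 0, "rz": 0, "gripper": 0.6},
    {"tx": 0, "ty": 0, "tz": 0, "rx": 0, "ry": 0, "rz": 0.267, "gripper": 0.6},
    {"tx": 0.0369, "ty": 0.0759, "tz": 0, "rx": 0, "ry": 0, "rz": 0, "gripper": 0.6},
    {"tx": 0.0369, "ty": 0.0759, "tz": 0, "rx": 0, "ry": 0, "rz": 0, "gripper": 0.6},
    {"tx": 0.0369, "ty": 0.0759, "tz": 0, "rx": 0, "ry": 0, "rz": 0, "gripper": 0.6},
    {"tx": 0.0369, "ty": 0.0759, "tz": 0, "rx": 0, "ry": 0, "rz": 0, "gripper": 0.6},
    {"tx": 0.0369, "ty": 0.0759, "tz": 0, "rx": 0, "ry": 0, "rz": 0, "gripper": 0.6},
    {"tx": 0.0369, "ty": 0.0759, "tz": 0, "rx": 0, "ry": 0, "rz": 0, "gripper": 0.6},
    {"tx": 0.0369, "ty": 0.0759, "tz": 0, "rx": 0, "ry": 0, "rz": 0, "gripper": 0.6},
    {"tx": 0.0369, "ty": 0.0759, "tz": 0, "rx": 0, "ry": 0, "rz": 0, "gripper": 0.6}
  ]
}}

```text
time_s: 6.1
ee_pos: [593.6, -38.8, 149.3]
ee_rot: [-180.0, 0.1, 1.0]
force: [0.9, -0.1, -2.5]
gripper_width: 36.1
gripper_force: 35.0
```

>>> {"op": "send_rows", "data": {
  "motion": [
    {"tx": 0, "ty": 0, "tz": 0, "rx": 0, "ry": 0, "rz": 0, "gripper": 0.6},
    {"tx": 0, "ty": 0, "tz": 0, "rx": 0, "ry": 0, "rz": 0, "gripper": 0.6}
  ]
}}

```text
time_s: 6.35
ee_pos: [592.9, -37.4, 149.4]
ee_rot: [-179.9, 0.1, 1.0]
force: [-0.5, 0.3, -2.6]
gripper_width: 35.8
gripper_force: 35.0
```

```bash
python3 v.py side 230 390 170 290 pics/g2.png
```

```text
(no output)
```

View pics/g2.png

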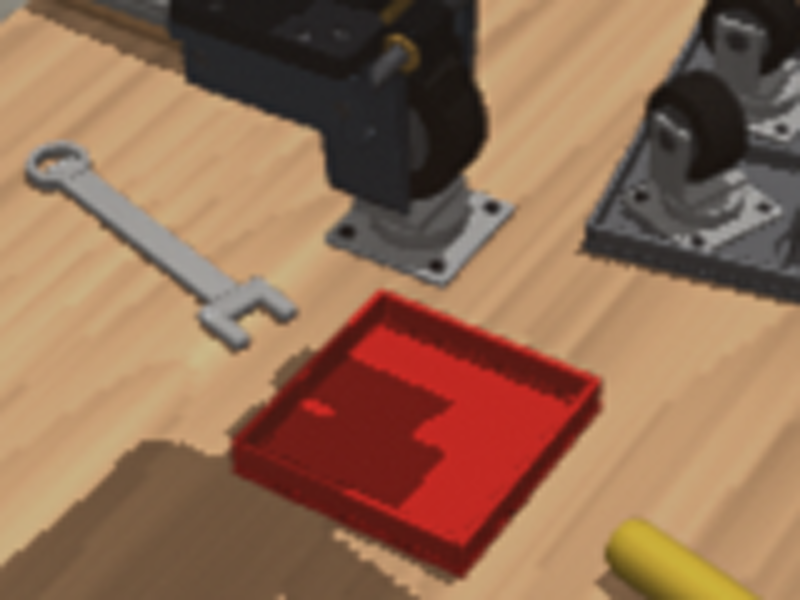

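The castor is held upright with its plate at (420,240). The red tray centre (420,435) is directly below. Lowering.

>>> {"op": "send_rows", "data": {
  "motion": [
    {"tx": 0, "ty": 0, "tz": 0.09, "rx": 0, "ry": 0, "rz": 0, "gripper": 0.6},
    {"tx": 0, "ty": 0, "tz": 0.08, "rx": 0, "ry": 0, "rz": 0, "gripper": 0.6},
    {"tx": 0, "ty": 0, "tz": 0.035, "rx": 0, "ry": 0, "rz": 0, "gripper": 0.6},
    {"tx": 0, "ty": 0, "tz": 0.02, "rx": 0, "ry": 0, "rz": 0, "gripper": 0.6},
    {"tx": 0, "ty": 0, "tz": 0.01, "rx": 0, "ry": 0, "rz": 0, "gripper": 0.6},
    {"tx": 0, "ty": 0, "tz": 0, "rx": 0, "ry": 0, "rz": 0, "gripper": 0.6},
    {"tx": 0, "ty": 0, "tz": 0, "rx": 0, "ry": 0, "rz": 0, "gripper": 0.6}
  ]
}}

```text
time_s: 7.28
ee_pos: [594.4, -37.9, 33.8]
ee_rot: [180.0, -0.1, 1.0]
force: [0.4, 0.2, -2.6]
gripper_width: 35.5
gripper_force: 35.0
```

>>> {"op": "send_rows", "data": {
  "motion": [
    {"tx": 0, "ty": 0, "tz": 0.003, "rx": 0, "ry": 0, "rz": 0, "gripper": 0.6},
    {"tx": 0, "ty": 0, "tz": 0.002, "rx": 0, "ry": 0, "rz": 0, "gripper": 0.6},
    {"tx": 0, "ty": 0, "tz": 0, "rx": 0, "ry": 0, "rz": 0, "gripper": 0.6},
    {"tx": 0, "ty": 0, "tz": 0, "rx": 0, "ry": 0, "rz": 0, "gripper": 0.6}
  ]
}}

```text
time_s: 7.78
ee_pos: [594.0, -38.0, 31.0]
ee_rot: [180.0, -0.0, 1.0]
force: [-1.2, -0.3, 3.9]
gripper_width: 35.5
gripper_force: 35.0
```

>>> {"op": "send_rows", "data": {
  "motion": [
    {"tx": 0, "ty": 0, "tz": 0, "rx": 0, "ry": 0, "rz": 0, "gripper": 0},
    {"tx": 0, "ty": 0, "tz": 0, "rx": 0, "ry": 0, "rz": 0, "gripper": -0.4},
    {"tx": 0, "ty": 0, "tz": 0, "rx": 0, "ry": 0, "rz": 0, "gripper": -0.4},
    {"tx": 0, "ty": 0, "tz": 0, "rx": 0, "ry": 0, "rz": 0, "gripper": -0.4},
    {"tx": 0, "ty": 0, "tz": -0.05, "rx": 0, "ry": 0, "rz": 0, "gripper": -0.4},
    {"tx": 0, "ty": 0, "tz": -0.09, "rx": 0, "ry": 0, "rz": 0, "gripper": -0.4},
    {"tx": 0, "ty": 0, "tz": -0.09, "rx": 0, "ry": 0, "rz": 0, "gripper": -0.4},
    {"tx": 0, "ty": 0, "tz": -0.09, "rx": 0, "ry": 0, "rz": 0, "gripper": -0.4}
  ]
}}

```text
time_s: 8.78
ee_pos: [593.6, -37.9, 191.8]
ee_rot: [180.0, 0.0, 1.0]
force: [-0.3, 0.1, 0.2]
gripper_width: 64.1
gripper_force: 0.0
```

>>> {"op": "send_rows", "data": {
  "motion": [
    {"tx": -0.0067, "ty": 0.0968, "tz": 0, "rx": 0, "ry": 0, "rz": 0, "gripper": -0.4},
    {"tx": -0.0067, "ty": 0.0968, "tz": 0, "rx": 0, "ry": 0, "rz": 0, "gripper": -0.4},
    {"tx": -0.0067, "ty": 0.0968, "tz": 0, "rx": 0, "ry": 0, "rz": 0, "gripper": -0.4},
    {"tx": -0.0067, "ty": 0.0968, "tz": 0, "rx": 0, "ry": 0, "rz": 0, "gripper": -0.4},
    {"tx": -0.0067, "ty": 0.0968, "tz": 0, "rx": 0, "ry": 0, "rz": 0, "gripper": -0.4},
    {"tx": -0.0067, "ty": 0.0968, "tz": 0, "rx": 0, "ry": 0, "rz": 0, "gripper": -0.4},
    {"tx": 0, "ty": 0, "tz": 0.08, "rx": 0, "ry": 0, "rz": 0, "gripper": -0.4},
    {"tx": 0, "ty": 0, "tz": 0.08, "rx": 0, "ry": 0, "rz": 0, "gripper": -0.4},
    {"tx": 0, "ty": 0, "tz": 0.04, "rx": 0, "ry": 0, "rz": 0, "gripper": -0.4},
    {"tx": 0, "ty": 0, "tz": 0, "rx": 0, "ry": 0, "rz": 0, "gripper": -0.4}
  ]
}}

```text
time_s: 10.02
ee_pos: [577.6, -328.0, 88.4]
ee_rot: [-179.9, 0.2, 1.0]
force: [-0.6, 0.7, 0.4]
gripper_width: 63.8
gripper_force: 0.0
```

```bash
python3 v.py side 260 460 135 285 pics/g3.png
```

```text
(no output)
```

View pics/g3.png

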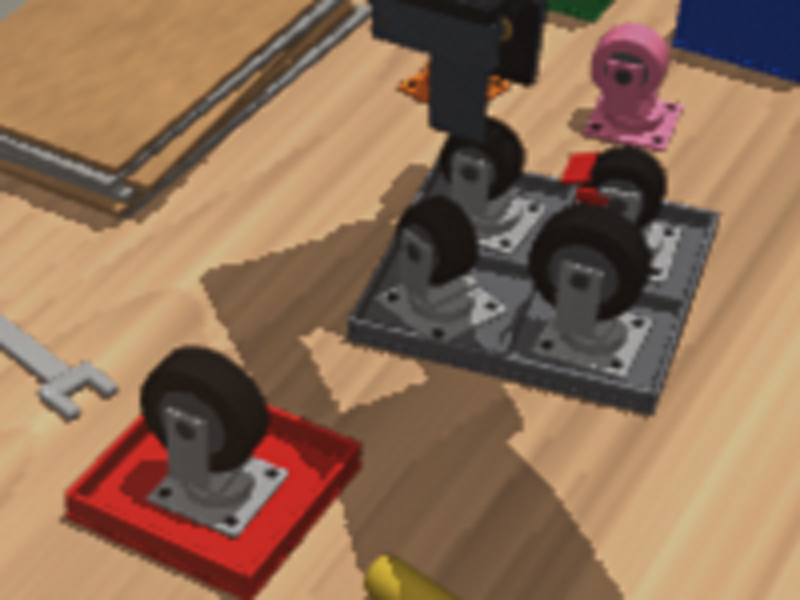

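The large castor stands in the red tray (215,480), and the fingers (465,100) are above the target plain castor (480,165). Descending and gripping.

>>> {"op": "send_rows", "data": {
  "motion": [
    {"tx": 0, "ty": 0, "tz": 0.06, "rx": 0, "ry": 0, "rz": 0, "gripper": -0.4},
    {"tx": 0, "ty": 0, "tz": 0.045, "rx": 0, "ry": 0, "rz": 0, "gripper": -0.4},
    {"tx": 0, "ty": 0, "tz": 0.02, "rx": 0, "ry": 0, "rz": 0, "gripper": -0.4},
    {"tx": 0, "ty": 0, "tz": 0, "rx": 0, "ry": 0, "rz": 0, "gripper": -0.4},
    {"tx": 0, "ty": 0, "tz": 0, "rx": 0, "ry": 0, "rz": 0, "gripper": -0.4}
  ]
}}

```text
time_s: 10.7
ee_pos: [579.7, -329.1, 29.4]
ee_rot: [179.9, -0.1, 1.0]
force: [0.2, -0.3, 0.6]
gripper_width: 63.8
gripper_force: 0.0
```

>>> {"op": "send_rows", "data": {
  "motion": [
    {"tx": 0, "ty": 0, "tz": 0, "rx": 0, "ry": 0, "rz": 0, "gripper": 0.1},
    {"tx": 0, "ty": 0, "tz": 0, "rx": 0, "ry": 0, "rz": 0, "gripper": 0.3},
    {"tx": 0, "ty": 0, "tz": 0, "rx": 0, "ry": 0, "rz": 0, "gripper": 0.6},
    {"tx": 0, "ty": 0, "tz": 0, "rx": 0, "ry": 0, "rz": 0, "gripper": 0.6},
    {"tx": 0, "ty": 0, "tz": 0, "rx": 0, "ry": 0, "rz": 0, "gripper": 0.6}
  ],
  "grip_force": 30
}}

```text
time_s: 11.32
ee_pos: [578.9, -328.9, 28.2]
ee_rot: [180.0, -0.0, 1.0]
force: [-0.0, -0.5, 1.3]
gripper_width: 36.0
gripper_force: 30.0
```

>>> {"op": "send_rows", "data": {
  "motion": [
    {"tx": 0, "ty": 0, "tz": -0.06, "rx": 0, "ry": 0, "rz": 0, "gripper": 0.6},
    {"tx": 0, "ty": 0, "tz": -0.09, "rx": 0, "ry": 0, "rz": 0, "gripper": 0.6},
    {"tx": 0, "ty": 0, "tz": -0.09, "rx": 0, "ry": 0, "rz": 0, "gripper": 0.6},
    {"tx": 0, "ty": 0, "tz": 0, "rx": 0, "ry": 0, "rz": 0.2, "gripper": 0.6},
    {"tx": 0, "ty": 0, "tz": 0, "rx": 0, "ry": 0, "rz": 0.133, "gripper": 0.6}
  ]
}}

```text
time_s: 11.95
ee_pos: [578.7, -328.4, 148.2]
ee_rot: [-180.0, -0.0, -9.1]
force: [0.2, 0.5, -2.1]
gripper_width: 36.4
gripper_force: 30.0
```

>>> {"op": "send_rows", "data": {
  "motion": [
    {"tx": -0.0384, "ty": -0.0931, "tz": 0, "rx": 0, "ry": 0, "rz": 0, "gripper": 0.6},
    {"tx": -0.0384, "ty": -0.0931, "tz": 0, "rx": 0, "ry": 0, "rz": 0, "gripper": 0.6},
    {"tx": -0.0384, "ty": -0.0931, "tz": 0, "rx": 0, "ry": 0, "rz": 0, "gripper": 0.6},
    {"tx": -0.0384, "ty": -0.0931, "tz": 0, "rx": 0, "ry": 0, "rz": 0, "gripper": 0.6},
    {"tx": -0.0384, "ty": -0.0931, "tz": 0, "rx": 0, "ry": 0, "rz": 0, "gripper": 0.6},
    {"tx": -0.0384, "ty": -0.0931, "tz": 0, "rx": 0, "ry": 0, "rz": 0, "gripper": 0.6},
    {"tx": -0.0384, "ty": -0.0931, "tz": 0, "rx": 0, "ry": 0, "rz": 0, "gripper": 0.6},
    {"tx": -0.0384, "ty": -0.0931, "tz": 0, "rx": 0, "ry": 0, "rz": 0, "gripper": 0.6},
    {"tx": -0.0384, "ty": -0.0931, "tz": 0, "rx": 0, "ry": 0, "rz": 0, "gripper": 0.6},
    {"tx": -0.0384, "ty": -0.0931, "tz": 0, "rx": 0, "ry": 0, "rz": 0, "gripper": 0.6},
    {"tx": -0.0384, "ty": -0.0931, "tz": 0, "rx": 0, "ry": 0, "rz": 0, "gripper": 0.6},
    {"tx": -0.0384, "ty": -0.0931, "tz": 0, "rx": 0, "ry": 0, "rz": 0, "gripper": 0.6}
  ]
}}

```text
time_s: 13.45
ee_pos: [437.6, 260.6, 147.6]
ee_rot: [180.0, 0.0, -9.0]
force: [1.2, -0.4, -1.3]
gripper_width: 35.7
gripper_force: 30.0
```

>>> {"op": "send_rows", "data": {
  "motion": [
    {"tx": 0, "ty": 0, "tz": 0.06, "rx": 0, "ry": 0, "rz": 0, "gripper": 0.6},
    {"tx": 0, "ty": 0, "tz": 0, "rx": 0, "ry": 0, "rz": 0, "gripper": 0.6},
    {"tx": 0, "ty": 0, "tz": 0, "rx": 0, "ry": 0, "rz": 0, "gripper": 0.6}
  ]
}}

```text
time_s: 13.82
ee_pos: [438.8, 258.8, 118.3]
ee_rot: [-180.0, -0.0, -9.0]
force: [0.3, -0.4, -1.3]
gripper_width: 35.9
gripper_force: 30.0
```

```bash
python3 v.py side 160 360 310 460 pics/g4.png
```

```text
(no output)
```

View pics/g4.png

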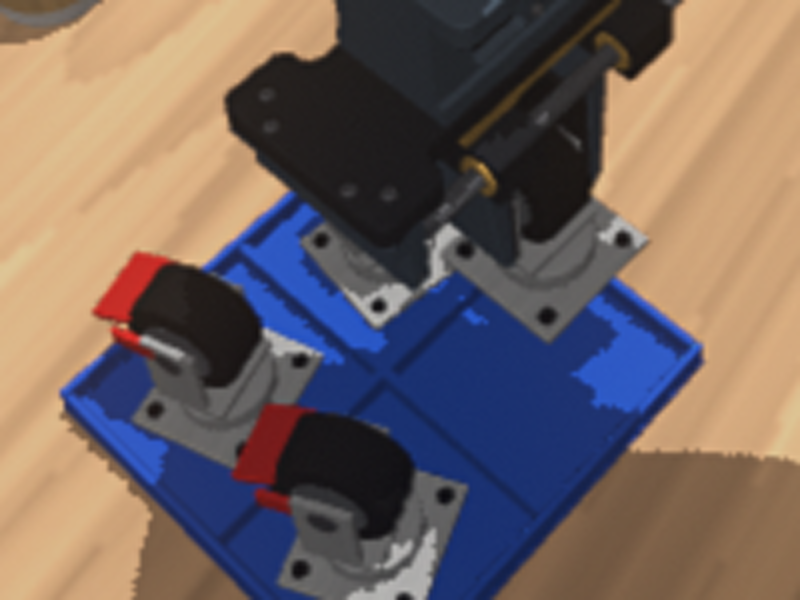

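The plate (545,265) is aligned with the tray, above the empty compartment (540,390). Lowering.

>>> {"op": "send_rows", "data": {
  "motion": [
    {"tx": 0, "ty": 0, "tz": 0.08, "rx": 0, "ry": 0, "rz": 0, "gripper": 0.6},
    {"tx": 0, "ty": 0, "tz": 0.06, "rx": 0, "ry": 0, "rz": 0, "gripper": 0.6},
    {"tx": 0, "ty": 0, "tz": 0.025, "rx": 0, "ry": 0, "rz": 0, "gripper": 0.6},
    {"tx": 0, "ty": 0, "tz": 0.009, "rx": 0, "ry": 0, "rz": 0, "gripper": 0.6},
    {"tx": 0, "ty": 0, "tz": 0, "rx": 0, "ry": 0, "rz": 0, "gripper": 0.6},
    {"tx": 0, "ty": 0, "tz": 0, "rx": 0, "ry": 0, "rz": 0, "gripper": 0.6}
  ]
}}

```text
time_s: 14.62
ee_pos: [439.3, 259.5, 31.9]
ee_rot: [-179.9, -0.1, -9.0]
force: [0.9, 0.7, -0.9]
gripper_width: 35.7
gripper_force: 30.0
```

>>> {"op": "send_rows", "data": {
  "motion": [
    {"tx": 0, "ty": 0, "tz": 0.003, "rx": 0, "ry": 0, "rz": 0, "gripper": 0.6},
    {"tx": 0, "ty": 0, "tz": 0.002, "rx": 0, "ry": 0, "rz": 0, "gripper": 0.6},
    {"tx": 0, "ty": 0, "tz": 0, "rx": 0, "ry": 0, "rz": 0, "gripper": 0.6},
    {"tx": 0, "ty": 0, "tz": 0, "rx": 0, "ry": 0, "rz": 0, "gripper": 0.6}
  ]
}}

```text
time_s: 15.12
ee_pos: [438.5, 259.1, 28.4]
ee_rot: [180.0, -0.0, -9.0]
force: [0.0, -0.4, -2.5]
gripper_width: 35.6
gripper_force: 30.0
```

>>> {"op": "send_rows", "data": {
  "motion": [
    {"tx": 0, "ty": 0, "tz": 0.002, "rx": 0, "ry": 0, "rz": 0, "gripper": 0.6},
    {"tx": 0, "ty": 0, "tz": 0, "rx": 0, "ry": 0, "rz": 0, "gripper": 0.6},
    {"tx": 0, "ty": 0, "tz": 0, "rx": 0, "ry": 0, "rz": 0, "gripper": 0.6}
  ]
}}

```text
time_s: 15.5
ee_pos: [438.6, 259.2, 28.2]
ee_rot: [-180.0, -0.0, -9.0]
force: [-2.3, -0.4, 4.7]
gripper_width: 35.8
gripper_force: 30.0
```

Contact with the floor. Releasing and backing off.

>>> {"op": "send_rows", "data": {
  "motion": [
    {"tx": 0, "ty": 0, "tz": 0, "rx": 0, "ry": 0, "rz": 0, "gripper": 0},
    {"tx": 0, "ty": 0, "tz": 0, "rx": 0, "ry": 0, "rz": 0, "gripper": -0.4},
    {"tx": 0, "ty": 0, "tz": 0, "rx": 0, "ry": 0, "rz": 0, "gripper": -0.4},
    {"tx": 0, "ty": 0, "tz": 0, "rx": 0, "ry": 0, "rz": 0, "gripper": -0.4},
    {"tx": 0, "ty": 0, "tz": -0.05, "rx": 0, "ry": 0, "rz": 0, "gripper": -0.4},
    {"tx": 0, "ty": 0, "tz": -0.09, "rx": 0, "ry": 0, "rz": 0, "gripper": -0.4},
    {"tx": 0, "ty": 0, "tz": -0.09, "rx": 0, "ry": 0, "rz": 0, "gripper": -0.4},
    {"tx": 0, "ty": 0, "tz": -0.09, "rx": 0, "ry": 0, "rz": 0, "gripper": -0.4},
    {"tx": 0, "ty": 0.1, "tz": 0, "rx": 0, "ry": 0, "rz": 0, "gripper": -0.4},
    {"tx": 0, "ty": 0.1, "tz": 0, "rx": 0, "ry": 0, "rz": 0, "gripper": -0.4},
    {"tx": 0, "ty": 0.1, "tz": 0, "rx": 0, "ry": 0, "rz": 0, "gripper": -0.4},
    {"tx": 0, "ty": 0, "tz": 0, "rx": 0, "ry": 0, "rz": 0, "gripper": -0.4}
  ]
}}

```text
time_s: 17.0
ee_pos: [414.2, 108.6, 187.5]
ee_rot: [180.0, 0.0, -9.2]
force: [0.8, -0.0, -0.3]
gripper_width: 63.9
gripper_force: 0.0
```

```bash
python3 v.py side 160 460 140 480 pics/g5.png
```

```text
(no output)
```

View pics/g5.png

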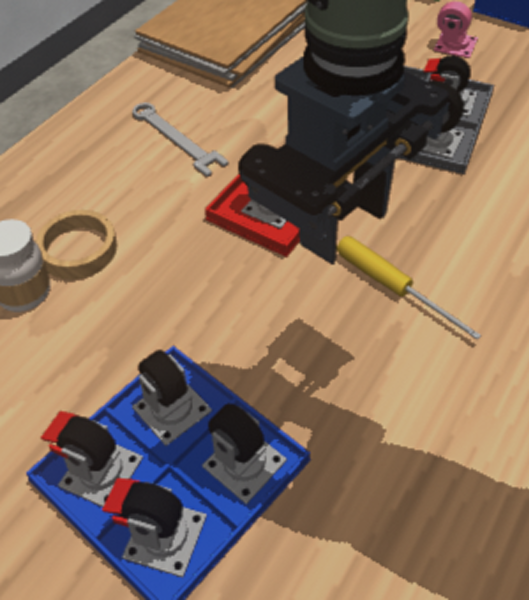

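The kit tray now holds two plain castors (165,390 and 240,450) and two braked ones, all standing. The large castor's plate is in the red tray (265,215), and the bystanders haven't moved. Handing in.

```bash
python3 -c "from workcell import env; print(env.job_done())"
```

```text
the job is handed in; nothing more can be done
None
```

The job is handed in at about 17 s of robot time: the large castor stands in the red returns tray, a plain castor from stock stands in the empty kit compartment, and nothing else was moved, as far as the last camera views show.

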